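# Line up sample containers by height along a pad strip

## Task

From the loose row in front of the grey strip, line up the dropper bottle, the large-lidded jar, the clear glass vial and the little squat pot in order of height on the strip's four pads: the tallest on the pad next to the upright height gauge, then each shorter one in turn, so that the shortest is on the pad farthest from it. Stand each upright, centred on its pad, let go of it, and leave the white bottle where it is.

Things in the scene. Friction and masses are not known exactly. Their poses are not given: they have to be found in the camera images.
- dropper_bottle_mid (a point): small cream-coloured dropper bottle with a printed band and a thin pointed nozzle, 55 mm high; round body 24 mm across up to 40 mm height, nozzle 10 to 14 mm across above. Its origin is at its centre, half-way up; z is its upright axis. It starts upright on the worktop, in the loose row 8 to 18 cm from the strip's centre line on the robot's side. To be placed.
- jar_marked_mid (a point): the largest-diameter jar, clear with a broad flat white lid, 45 mm high; 44 mm across the lid (lid from 33 mm height to the top), glass 40 mm across below. Its origin is at its centre, half-way up; z is its upright axis. It starts upright on the worktop, in the loose row 8 to 18 cm from the strip's centre line on the robot's side. To be placed.
- vial_clear_mid (a point): slim clear glass vial with a white cap, 37 mm high, 19 mm across (cap 16 to 17 mm). Its origin is at its centre, half-way up; z is its upright axis. It starts upright on the worktop, in the loose row 8 to 18 cm from the strip's centre line on the robot's side. To be placed.
- pot_1_mid (a point): little squat pot with a flat pale lid, 25 mm high; 28 mm across the lid (lid from 13 mm height to the top), 24 mm across below. Its origin is at its centre, half-way up; z is its upright axis. It starts upright on the worktop, in the loose row 8 to 18 cm from the strip's centre line on the robot's side. To be placed.
- pad_1_top (a point): centre of the top face of a fixed round pad, 56 mm across, flat black face with a small bright centre dot, 10 mm above the worktop, 4 mm above the grey strip. The leftmost pad (largest y) as the robot sees it. Four pads in a straight line, 75 mm between centres, on a fixed grey strip 70 x 400 mm; z up, y along the row to the left.
- pad_2_top (a point): centre of the top face of a fixed round pad, 56 mm across, flat black face with a small bright centre dot, 10 mm above the worktop, 4 mm above the grey strip. Second pad from the left. Four pads in a straight line, 75 mm between centres, on a fixed grey strip 70 x 400 mm; z up, y along the row to the left.
- pad_3_top (a point): centre of the top face of a fixed round pad, 56 mm across, flat black face with a small bright centre dot, 10 mm above the worktop, 4 mm above the grey strip. Third pad from the left. Four pads in a straight line, 75 mm between centres, on a fixed grey strip 70 x 400 mm; z up, y along the row to the left.
- pad_4_top (a point): centre of the top face of a fixed round pad, 56 mm across, flat black face with a small bright centre dot, 10 mm above the worktop, 4 mm above the grey strip. The rightmost pad (smallest y). Four pads in a straight line, 75 mm between centres, on a fixed grey strip 70 x 400 mm; z up, y along the row to the left.
- height_gauge: small fixed upright metal scale plate with black lines on a dark block (block 50 x 24 mm, plate 26 x 8 mm, top 62 mm above the worktop), on the left or right end of the strip, 62.5 mm beyond the centre of the end pad; the other end has the same dark block without the plate, 18 mm high. Origin at its centre at worktop height.
- white_bottle_mid (a point): white plastic bottle with a white screw cap, 52 mm high, 30 mm across, standing at the right, beyond the containers. Origin at its centre, half-way up. A loose bystander: not part of the row, leave it where it is.
Things that resemble listed ones, but are neither listed nor needed, are in the scene too. What is shaped like the part that bears jar_marked_mid but turquoise is not meant.

How it is judged:
By the outcome, as a careful person would: the job done as asked, in the order asked, and still so for the second after the job is handed in, with the robot touching nothing.
It also fails if it takes over 88 s, if anything falls off the work surface, if the arm or the gripper's body presses on something with over 40 N, if the wrist force passes 120 N, or if a joint passes its speed limit or range.

## Robot

A 7-joint arm with a two-finger parallel gripper is mounted at the origin on a cart in front of the work surface, level with it; the furniture and walls round the work are solid. World frame = base frame: x ahead of the robot, y to its left, z up, the work surface at z = 0. Lengths are in m, angles in rad, forces in N, time in s.
With the tool pointing down it reaches from about 0.425 to 0.925 m from the base axis. Payload 6.8 kg.
Tool frame: the origin (TCP) lies midway between the tips of the shut fingers; the grasp point (between the pads) lies 19 mm behind it; y points along the fingers, z is the direction in which the jaws open and shut, and the axes are right-handed (so a half turn about y gives the same grasp; the last joint's range is limited). The gripper opens to 85 mm and grips with 20 to 120 N. Pads are 22 mm wide; open, the fingers measure 114 mm over their backs; the gripper's body (76 mm by 85 mm) begins 54 mm behind the grasp point. The pads swing forward as they close: fully open they stand 13 mm farther back than shut.
Start: joints at [-0.108, 0.477, 0.022, 1.555, -0.011, 1.109, -0.083], TCP at [0.675, 0, 0.231] pointing down, gripper open.
Joint ranges: [-2.96, 2.96], [-0.34, 2.1], [-1.41, 1.46], [0.24, 2.44], [-1.37, 4.51], [0.17, 1.92], [-2.96, 2.96]. Speed limits (rad/s): [2.39, 2.39, 3.14, 3.14, 3.14, 3.14, 3.14].

## Interface

Orientations are given as a unit quaternion [w, x, y, z].
In Python, from station import bot gives the robot as it stands. The module is installed in compiled form; this text tells all that it offers.
- The arm moves only by the shell command python3 -m crank 'ROWS' [FORCE]. ROWS is JSON, a list of rows, each an object with "linear": the shift along the tool's x, y, z in m, a list of three; "dr": the turn, a rotation vector about the tool's x, y, z in degrees, a list of three; "hand": the gripper command: -1 is shut, 1 is fully open, values between are in proportion. A call has 1 to 10 rows; each row is the pose to reach, as a shift and turn from the pose commanded when the call began, along the tool's axes at that moment; what a row does not reach only later rows make up. A row lasts 1/12 s, in which the tool goes at most 41.7 mm and 7.16 degrees, less where a joint would pass 70% of its speed; a pose out of reach is approached as far as the arm can. A call with a gripper value outside its range is refused whole. The fingers move at their own pace and stop on an object; FORCE is the grip in N (left out, the last holds). Time passes only in rows, so rows that repeat a pose let the fingers close. It gives the time, the measured TCP pose, the force and the opening at its end, in the units of the state.
- bot.get_obs(): the state, without advancing time (a new reading comes with each control period).
- bot.read_camera(name): name is "scene" or "side" or "wrist"; returns the picture (400x640x3 uint8, blue, green, red); there is no depth.
- bot.camera_params(name): a dict with "K" (3x3 intrinsics, pixels), "R" (3x3) and "t" (3): a world point X has camera coordinates R X + t; the wrist camera has in their place "hand_eye" (4x4, takes a point from camera to tool coordinates, whose origin is the TCP and whose axes are the tool frame's). Camera axes: x right, y down, z forward; pixel columns grow to the right and rows downward; lengths in m; the calibration is good to about 2 mm. A picture is of the moment at which its call begins: read the wrist's pose just before it. camera_params takes no time and is no camera call.
- bot.hand_in(): hands the job in, once; it reports no verdict.
Trained networks look in the newest picture that a camera, given by its name, has taken for a name from the list of things; names that differ only in an ending like _2 or _b are one class to them, and where a whole thing is asked for, a point or a joint stands for the part that bears it (a point fixed in the world has none). Each returns a list of dicts, best first, with "score" (0 to 1); they miss things now and then, are a little off and sometimes report something else, mostly with a low value. They report only what shows in the picture. A call takes as long as a camera call. They do not tell look-alikes from the thing itself.
- bot.search_frame(camera, target): "extent" ([left, top, right, bottom] in pixels, round what is visible of it).
- bot.cut_out(camera, target): "pixels" (400x640 bool, what is visible of it) and "extent" ([left, top, right, bottom] in pixels, round what is visible of it).
- bot.place_of(camera, target): "xy" ([column, row] in pixels: a listed point, or the origin of a listed thing).
The state is a dict: "t": time; "q": joint angles; "joint_vel": joint speeds; "joint_torque": joint torques, N m; "eef_pos": TCP position; "tool_rot": TCP orientation; "contact_force": force on the tool from outside, world axes, zero at the start; "torque": the same for the moment, N m; "gripper_width": opening from 0.0 (shut) to 1.0 (fully open).
Only numpy, scipy, OpenCV 4.12 (cv2) and the standard library are available. Lean on these libraries where they do the work, as an engineer would, in place of code of your own. Each camera call takes 0.05 s, during which the arm holds its last target. There are 200 camera calls.

## Working session

There is one attempt and no reset: what is moved stays moved. The work goes in short steps, Python scripts to look and compute and a shell command to move; the robot and the scene stay as the last step left them, time stands still between calls to the robot, and variables do not carry over. Pictures are saved under pics/ and viewed, about 12 in all and at most 16, crops included, and the job is handed in when it is done.

```bash
mkdir -p pics; python3 - <<'E'
from station import bot
import cv2,numpy as np
np.set_printoptions(precision=4,suppress=True)
s=bot.get_obs();print(s['t'],s['eef_pos'],s['tool_rot'],s['gripper_width'],s['contact_force'])
a=[]
for c in("scene","side","wrist"):
    im=bot.read_camera(c);cv2.imwrite(f"pics/{c}0.png",im)
    p=bot.camera_params(c);print(c,{k:np.array(v).tolist() for k,v in p.items()})
    for n in["dropper_bottle_mid","jar_marked_mid","vial_clear_mid","pot_1_mid","pad_1_top","height_gauge","white_bottle_mid"]:
        print(c,n,[(np.round(d['xy']).tolist(),round(d['score'],2)) for d in bot.place_of(c,n)][:6])
E
```

```text
0.0 [ 0.6744 -0.      0.2303] [-0.4995  0.5005 -0.5004  0.4996] 0.9993547292944691 [-0.1021 -0.2973 -0.7773]
scene {'K': [[368.4418185473521, 0.0, 313.0975575278824], [0.0, 368.4418185473521, 193.19016632348215], [0.0, 0.0, 1.0]], 'R': [[-0.7815665590759207, -0.623820093805857, -0.0014846879394003652], [-0.35297310145313954, 0.44418987675061483, -0.8234715192663469], [0.5143575637479995, -0.643073746903359, -0.5673556668077772]], 't': [0.4055257020668779, 0.24455331568933558, 0.6075034359936275]}
scene dropper_bottle_mid [([248.0, 280.0], 0.66), ([238.0, 227.0], 0.62)]
scene jar_marked_mid [([298.0, 232.0], 0.61), ([261.0, 212.0], 0.6), ([313.0, 265.0], 0.58)]
scene vial_clear_mid [([356.0, 186.0], 0.44)]
scene pot_1_mid [([263.0, 209.0], 0.6), ([326.0, 218.0], 0.43)]
scene pad_1_top [([238.0, 224.0], 0.54)]
scene height_gauge [([312.0, 175.0], 0.65)]
scene white_bottle_mid [([350.0, 158.0], 0.47)]
side {'K': [[473.69135787802725, 0.0, 315.0749305523932], [0.0, 473.69135787802725, 200.11522272046054], [0.0, 0.0, 1.0]], 'R': [[0.7590880072860112, -0.6509831013457168, -0.00252961595203
[... 654 characters left out ...]
64459582232345], [0.0, 0.0, 1.0]], 'hand_eye': [[0.00011919754074369246, 0.9465577748899857, 0.3225342843594526, -0.08294028728292145], [-0.001735400652160851, -0.32253360517508106, 0.9465564229972453, -0.14202824695134222], [0.999998487087116, -0.0006725534052180218, 0.0016042117673079335, -0.00014762706759363642], [0.0, 0.0, 0.0, 1.0]]}
wrist dropper_bottle_mid []
wrist jar_marked_mid [([168.0, 106.0], 0.93), ([82.0, 59.0], 0.63)]
wrist vial_clear_mid [([199.0, 282.0], 0.37)]
wrist pot_1_mid [([180.0, 189.0], 0.6), ([289.0, 126.0], 0.27)]
wrist pad_1_top [([280.0, 56.0], 0.92)]
wrist height_gauge [([308.0, 270.0], 0.82), ([282.0, 56.0], 0.5)]
wrist white_bottle_mid [([255.0, 337.0], 0.71)]
```

```bash
cd pics; python3 -c "
import cv2
for n in('side0','scene0'):
    i=cv2.imread(n+'.png'); i=i[80:360,140:540]; cv2.imwrite(n+'c.png',cv2.resize(i,(800,560),interpolation=cv2.INTER_CUBIC))"
```

```text
(no output)
```

View pics/side0c.png

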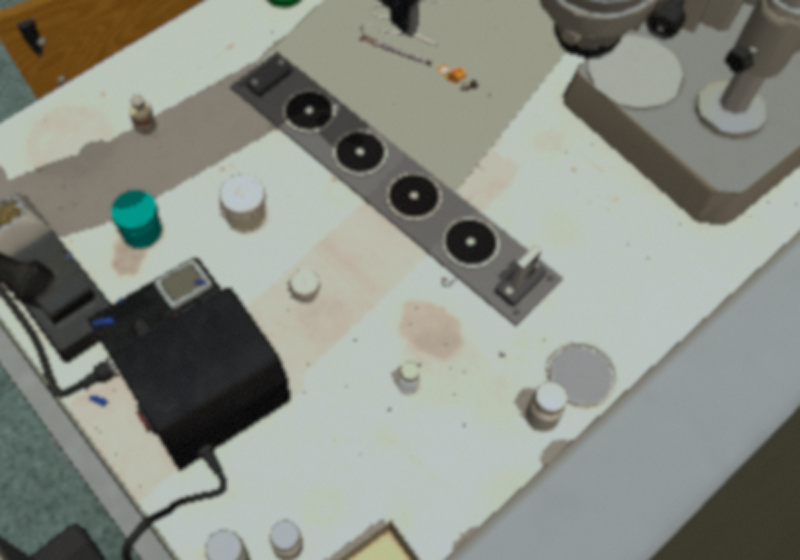

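View pics/wrist0.png

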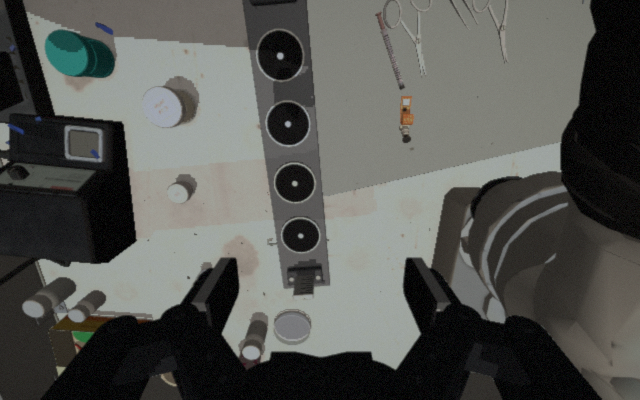

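View pics/scene0c.png

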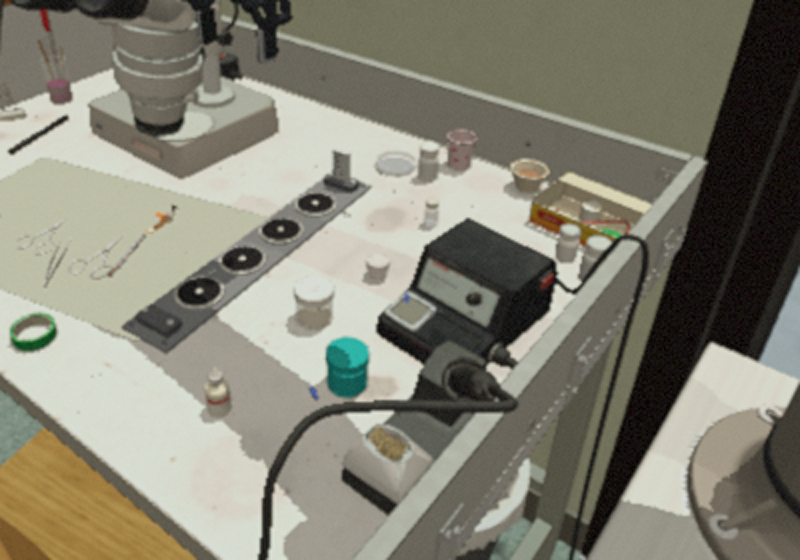

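```bash
cat > h.py <<'E'
from station import bot
import cv2,numpy as np
from scipy.spatial.transform import Rotation as Ro
np.set_printoptions(precision=4,suppress=True)
H=dict(dropper_bottle_mid=.0275,jar_marked_mid=.0225,vial_clear_mid=.0185,pot_1_mid=.0125,white_bottle_mid=.026)
def pose(s=None):
    s=s or bot.get_obs();return Ro.from_quat(s['tool_rot'],scalar_first=True).as_matrix(),np.array(s['eef_pos'])
def ray(cam,uv,z,s=None):
    p=bot.camera_params(cam);d=np.linalg.solve(np.array(p['K']),[uv[0],uv[1],1])
    if cam=='wrist':
        R,t=pose(s);E=np.array(p['hand_eye']);o=R@E[:3,3]+t;d=R@E[:3,:3]@d
    else:
        R=np.array(p['R']);o=-R.T@np.array(p['t']);d=R.T@d
    return o+d*(z-o[2])/d[2]
def full(x,y):return x/2+140,y/2+80
E
python3 - <<'E'
from h import *
print(pose()[0])
S={'dropper_bottle_mid':full(141,113),'jar_marked_mid':full(243,203),'pot_1_mid':full(305,286),'vial_clear_mid':full(408,378),'pad1':full(310,111),'pad2':full(360,151),'pad3':full(413.5,195.5),'pad4':full(470.5,241.5)}
C={'dropper_bottle_mid':full(218,388),'jar_marked_mid':full(314,303),'pot_1_mid':full(376,268),'vial_clear_mid':full(431,214),'pad1':full(199,292),'pad2':full(242,260),'pad3':full(281,229.5),'pad4':full(316,203)}
W={'pad1':(280,55),'pad2':(288.5,123),'pad3':(295,183.5),'pad4':(300.5,236)}
for n in S:
    z=H.get(n,.01);print(n,ray('side',S[n],z),ray('scene',C[n],z),ray('wrist',W[n],z) if n in W else '')
for k,v in dict(jar_marked_mid=(168,106),pot_1_mid=(180,189),vial_clear_mid=(207,268)).items(): print(k,ray('wrist',v,H[k]))
E
```

```text
[[-0.  0.  1.]
 [-1. -0. -0.]
 [ 0. -1.  0.]]
dropper_bottle_mid [0.4887 0.2315 0.0275] [0.4886 0.2315 0.0275] 
jar_marked_mid [0.5033 0.0797 0.0225] [0.5017 0.0777 0.0225] 
pot_1_mid [ 0.4947 -0.0256  0.0125] [ 0.4935 -0.0246  0.0125] 
vial_clear_mid [ 0.5043 -0.1579  0.0185] [ 0.5013 -0.154   0.0185] 
pad1 [0.6295 0.1313 0.01  ] [0.6263 0.1337 0.01  ] [0.6295 0.133  0.01  ]
pad2 [0.6358 0.0585 0.01  ] [0.631  0.0606 0.01  ] [0.6365 0.0586 0.01  ]
pad3 [ 0.6409 -0.0168  0.01  ] [ 0.6381 -0.016   0.01  ] [ 0.6422 -0.0174  0.01  ]
pad4 [ 0.6471 -0.0914  0.01  ] [ 0.6437 -0.0913  0.01  ] [ 0.6476 -0.0924  0.01  ]
jar_marked_mid [0.5    0.0784 0.0225]
pot_1_mid [ 0.4932 -0.024   0.0125]
vial_clear_mid [ 0.516  -0.1376  0.0185]
```

```bash
python3 - <<'E'
from h import *
for z in(0,.03,.06,.08,.1):
    print(z,'side corner',ray('side',full(285,375),z)[:2],ray('side',full(232,292),z)[:2],ray('side',full(202,258),z)[:2],'| scene',ray('scene',full(468,222),z)[:2],ray('scene',full(425,262),z)[:2],ray('scene',full(435,300),z)[:2])
i=cv2.imread('pics/side0.png')[170:320,180:380];cv2.imwrite('pics/dev.png',cv2.resize(i,(800,600),interpolation=cv2.INTER_CUBIC))
E
```

```text
0 side corner [ 0.4274 -0.0784] [0.4417 0.02  ] [0.4418 0.0683] | scene [ 0.467  -0.1925] [ 0.4632 -0.0845] [ 0.4146 -0.0319]
0.03 side corner [ 0.4214 -0.0889] [0.4351 0.0058] [0.4353 0.0523] | scene [ 0.4464 -0.1525] [ 0.4427 -0.0505] [ 0.3968 -0.0008]
0.06 side corner [ 0.4154 -0.0994] [ 0.4286 -0.0084] [0.4287 0.0364] | scene [ 0.4257 -0.1126] [ 0.4223 -0.0165] [0.3791 0.0303]
0.08 side corner [ 0.4113 -0.1065] [ 0.4242 -0.0178] [0.4244 0.0257] | scene [ 0.412 -0.086] [0.4087 0.0061] [0.3672 0.0511]
0.1 side corner [ 0.4073 -0.1135] [ 0.4199 -0.0273] [0.42   0.0151] | scene [ 0.3982 -0.0594] [0.3951 0.0288] [0.3554 0.0718]
```

View pics/dev.png

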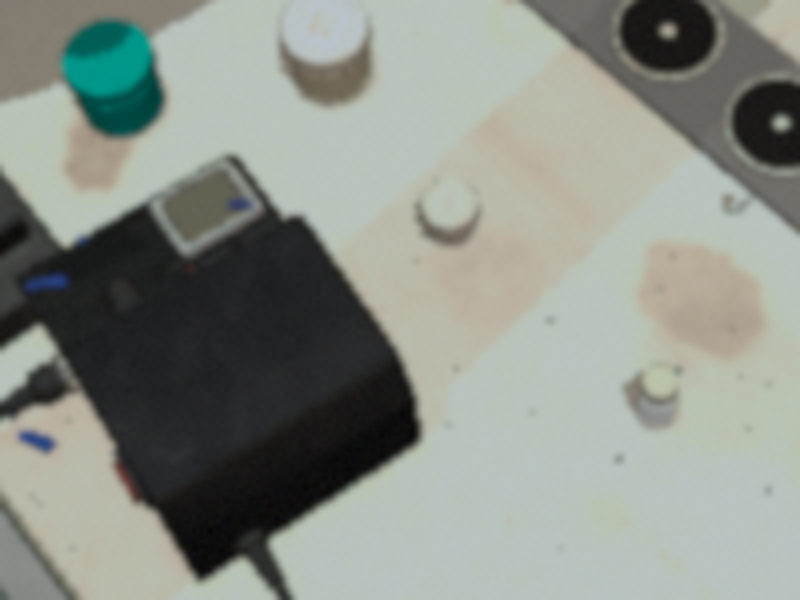

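```bash
python3 -m crank '[{"linear":[-0.2315,0.08,-0.186],"dr":[0,0,0],"hand":1},{"linear":[-0.2315,0.08,-0.186],"dr":[0,0,0],"hand":1},{"linear":[-0.2315,0.08,-0.186],"dr":[0,0,0],"hand":1},{"linear":[-0.2315,0.08,-0.186],"dr":[0,0,0],"hand":1},{"linear":[-0.2315,0.08,-0.186],"dr":[0,0,0],"hand":1},{"linear":[-0.2315,0.08,-0.186],"dr":[0,0,0],"hand":1},{"linear":[-0.2315,0.08,-0.186],"dr":[0,0,0],"hand":1},{"linear":[-0.2315,0.08,-0.186],"dr":[0,0,0],"hand":1},{"linear":[-0.2315,0.08,-0.186],"dr":[0,0,0],"hand":1},{"linear":[-0.2315,0.08,-0.186],"dr":[0,0,0],"hand":1}]' 25
python3 - <<'E'
from h import *
s=bot.get_obs();im=bot.read_camera('wrist');cv2.imwrite('pics/w1.png',im)
for n in('dropper_bottle_mid','jar_marked_mid'):
    for d in bot.place_of('wrist',n): print(n,d['xy'],d['score'],ray('wrist',d['xy'],H[n],s))
print(s['t'],pose(s))
E
```

```text
t: 2.03
eef_pos: [0.4886, 0.2322, 0.1513]
tool_rot: [-0.501, 0.501, -0.499, 0.499]
contact_force: [0.3, -0.8, 1.0]
gripper_width: 1.0
dropper_bottle_mid [319.6, 194.0] 0.57 [0.4878 0.2313 0.0275]
jar_marked_mid [329.4, 320.4] 0.89 [0.4993 0.0776 0.0225]
2.0333 (array([[ 0.0025, -0.    ,  1.    ],
       [-1.    , -0.0001,  0.0025],
       [ 0.0001, -1.    , -0.    ]]), array([0.4886, 0.2322, 0.1513]))
```

View pics/w1.png

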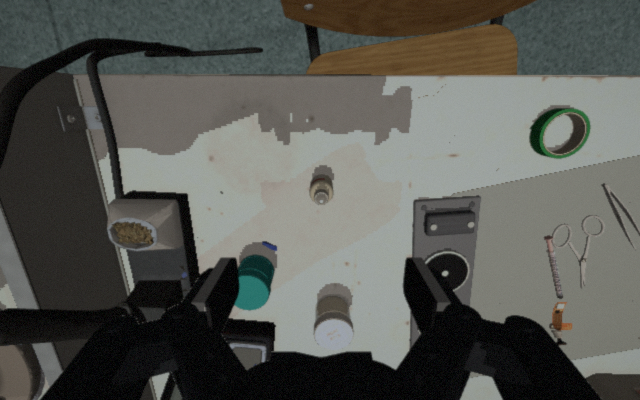

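```bash
python3 -m crank '[{"linear":[0.001,0.04,0],"dr":[0,0,0],"hand":1},{"linear":[0.001,0.08,0],"dr":[0,0,0],"hand":1},{"linear":[0.001,0.12,0],"dr":[0,0,0],"hand":1},{"linear":[0.001,0.147,0],"dr":[0,0,0],"hand":1},{"linear":[0.001,0.147,0],"dr":[0,0,0],"hand":1},{"linear":[0.001,0.147,0],"dr":[0,0,0],"hand":-1},{"linear":[0.001,0.147,0],"dr":[0,0,0],"hand":-1},{"linear":[0.001,0.147,0],"dr":[0,0,0],"hand":-1},{"linear":[0.001,0.147,0],"dr":[0,0,0],"hand":-1},{"linear":[0.001,0.147,0],"dr":[0,0,0],"hand":-1}]' 25
```

```text
t: 3.02
eef_pos: [0.4901, 0.231, 0.0059]
tool_rot: [0.501, -0.499, 0.5, -0.5]
contact_force: [-0.7, 0.1, 0.5]
gripper_width: 0.299
```

```bash
python3 -m crank '[{"linear":[0,0,0],"dr":[0,0,0],"hand":-1},{"linear":[0,-0.03,0],"dr":[0,0,0],"hand":-1},{"linear":[0,-0.07,0],"dr":[0,0,0],"hand":-1},{"linear":[0.03,-0.09,0.015],"dr":[0,0,0],"hand":-1},{"linear":[0.064,-0.09,0.031],"dr":[0,0,0],"hand":-1},{"linear":[0.098,-0.09,0.048],"dr":[0,0,0],"hand":-1},{"linear":[0.132,-0.09,0.064],"dr":[0,0,0],"hand":-1},{"linear":[0.166,-0.09,0.081],"dr":[0,0,0],"hand":-1},{"linear":[0.2,-0.09,0.098],"dr":[0,0,0],"hand":-1},{"linear":[0.234,-0.09,0.114],"dr":[0,0,0],"hand":-1}]' && python3 -m crank '[{"linear":[0.034,0,0.016],"dr":[0,0,0],"hand":-1},{"linear":[0.068,0,0.033],"dr":[0,0,0],"hand":-1},{"linear":[0.0885,0,0.044],"dr":[0,0,0],"hand":-1},{"linear":[0.0885,0,0.044],"dr":[0,0,0],"hand":-1},{"linear":[0.0885,0,0.044],"dr":[0,0,0],"hand":-1}]'
python3 - <<'E'
from h import *
s=bot.get_obs();im=bot.read_camera('wrist');cv2.imwrite('pics/w2.png',im)
print(pose(s))
for d in bot.place_of('wrist','pad_4_top'): print(d['xy'],d['score'],ray('wrist',d['xy'],.01,s))
E
```

```text
t: 3.85
eef_pos: [0.6038, -0.0053, 0.095]
tool_rot: [0.5, -0.5, 0.5, -0.5]
contact_force: [-0.2, 0.2, -0.7]
gripper_width: 0.258
t: 4.27
eef_pos: [0.6471, -0.0941, 0.0945]
tool_rot: [-0.499, 0.499, -0.501, 0.501]
contact_force: [-0.4, 0.1, -0.8]
gripper_width: 0.256
(array([[-0.0033,  0.0004,  1.    ],
       [-1.    , -0.0006, -0.0033],
       [ 0.0006, -1.    ,  0.0004]]), array([ 0.6471, -0.0941,  0.0945]))
[321.4, 204.3] 0.71 [ 0.648  -0.0916  0.01  ]
```

View pics/w2.png

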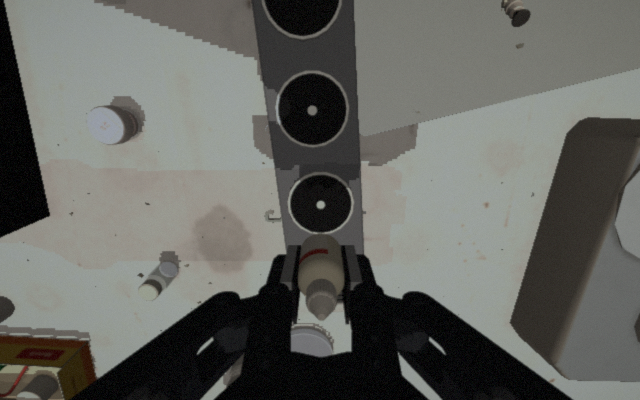

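```bash
python3 -m crank '[{"linear":[0,0.03,0.0008],"dr":[0,0,0],"hand":-1},{"linear":[0,0.06,0.0008],"dr":[0,0,0],"hand":-1},{"linear":[0,0.075,0.0008],"dr":[0,0,0],"hand":-1},{"linear":[0,0.0795,0.0008],"dr":[0,0,0],"hand":-1},{"linear":[0,0.0795,0.0008],"dr":[0,0,0],"hand":-1},{"linear":[0,0.0795,0.0008],"dr":[0,0,0],"hand":-1}]' && python3 -m crank '[{"linear":[0,0,0],"dr":[0,0,0],"hand":-0.2},{"linear":[0,0,0],"dr":[0,0,0],"hand":0},{"linear":[0,0,0],"dr":[0,0,0],"hand":0.3},{"linear":[0,0,0],"dr":[0,0,0],"hand":0.6},{"linear":[0,0,0],"dr":[0,0,0],"hand":0.6},{"linear":[0,0,0],"dr":[0,0,0],"hand":0.6},{"linear":[0,-0.03,0],"dr":[0,0,0],"hand":1},{"linear":[0,-0.07,0],"dr":[0,0,0],"hand":1},{"linear":[0,-0.1,0],"dr":[0,0,0],"hand":1},{"linear":[0,-0.1,0],"dr":[0,0,0],"hand":1}]'
python3 - <<'E'
from h import *
for c in('side','scene'):
    im=bot.read_camera(c);cv2.imwrite(f'pics/{c}1.png',im)
    for d in bot.place_of(c,'dropper_bottle_mid'): print(c,d['xy'],d['score'],ray(c,d['xy'],.0375))
i=cv2.imread('pics/side1.png')[130:280,260:460];cv2.imwrite('pics/p4.png',cv2.resize(i,(800,600),interpolation=cv2.INTER_CUBIC))
E
```

```text
t: 4.87
eef_pos: [0.6476, -0.0896, 0.0152]
tool_rot: [0.501, -0.5, 0.5, -0.499]
contact_force: [1.0, 0.1, -0.5]
gripper_width: 0.257
t: 5.7
eef_pos: [0.6522, -0.0926, 0.1219]
tool_rot: [-0.502, 0.497, -0.497, 0.503]
contact_force: [2.2, 0.7, 1.0]
gripper_width: 1.001
side [370.6, 192.2] 0.49 [ 0.6402 -0.0817  0.0375]
side [345.6, 177.0] 0.26 [ 0.6274 -0.026   0.0375]
side [372.8, 200.2] 0.22 [ 0.6313 -0.0969  0.0375]
scene [295.5, 175.6] 0.61 [ 0.6391 -0.0769  0.0375]
scene [312.3, 175.4] 0.46 [ 0.6053 -0.105   0.0375]
```

View pics/p4.png

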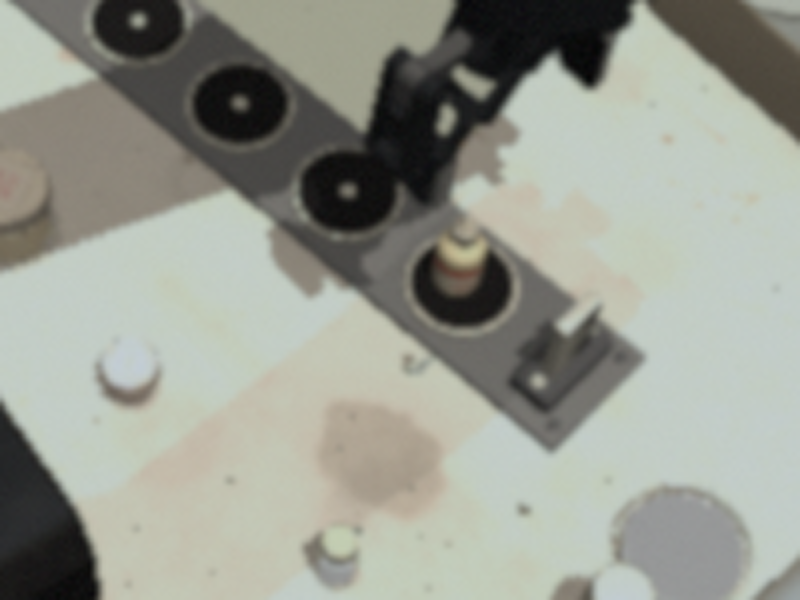

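```bash
cat >> h.py <<'E'
def proj(cam,X):
    p=bot.camera_params(cam);c=np.array(p['R'])@np.array(X)+np.array(p['t']);u=np.array(p['K'])@c;return u[:2]/u[2]
E
python3 - <<'E'
from h import *
i=cv2.imread('pics/side1.png')[150:230,335:415];i=cv2.resize(i,(560,560),interpolation=cv2.INTER_CUBIC)
j=cv2.imread('pics/scene1.png')[140:200,265:325];j=cv2.resize(j,(560,560),interpolation=cv2.INTER_CUBIC)
for im,c,o,f in((i,'side',(335,150),7),(j,'scene',(265,140),560/60)):
    a=np.linspace(0,2*np.pi,60)
    for r,z,col in((.028,.01,(0,255,255)),(.012,.01,(0,255,0)),(.012,.05,(0,255,0)),(.003,.065,(0,0,255))):
        P=np.array([(proj(c,(.6472+r*np.cos(t),-.092+r*np.sin(t),z))-o+.5)*f for t in a]).astype(int)
        cv2.polylines(im,[P],True,col,1)
cv2.imwrite('pics/ov.png',cv2.resize(np.hstack([i,j]),(800,400)))
E
```

```text
(no output)
```

View pics/ov.png

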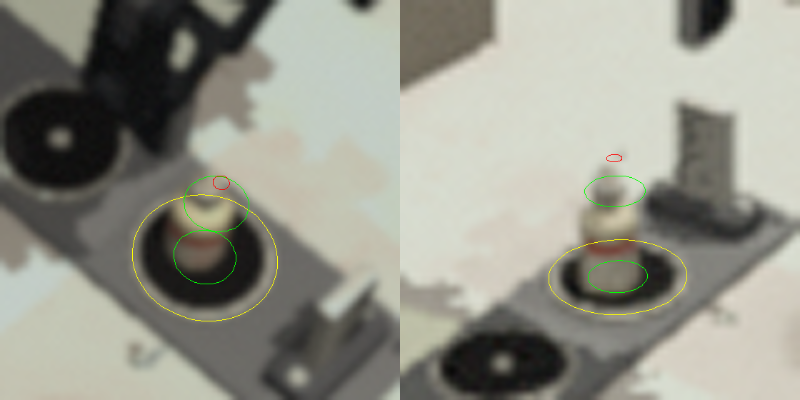

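```bash
python3 -m crank '[{"linear":[0.016,0,-0.036],"dr":[0,0,0],"hand":1},{"linear":[0.032,0,-0.072],"dr":[0,0,0],"hand":1},{"linear":[0.048,0,-0.108],"dr":[0,0,0],"hand":1},{"linear":[0.063,0,-0.145],"dr":[0,0,0],"hand":1},{"linear":[0.063,0,-0.145],"dr":[0,0,0],"hand":1},{"linear":[0.063,0,-0.145],"dr":[0,0,0],"hand":1}]'
python3 - <<'E'
from h import *
s=bot.get_obs();im=bot.read_camera('wrist');cv2.imwrite('pics/w3.png',im)
print(pose(s)[1])
for n in('vial_clear_mid','pot_1_mid'):
  for d in bot.place_of('wrist',n): print(n,d['xy'],d['score'],ray('wrist',d['xy'],H[n],s))
E
```

```text
t: 6.4
eef_pos: [0.4994, -0.1562, 0.1134]
tool_rot: [0.498, -0.5, 0.502, -0.5]
contact_force: [1.3, 0.5, 0.1]
gripper_width: 1.0
[ 0.4994 -0.1562  0.1134]
vial_clear_mid [327.7, 208.1] 0.77 [ 0.5054 -0.1608  0.0185]
pot_1_mid [311.7, 37.5] 0.56 [ 0.493  -0.028   0.0125]
```

View pics/w3.png

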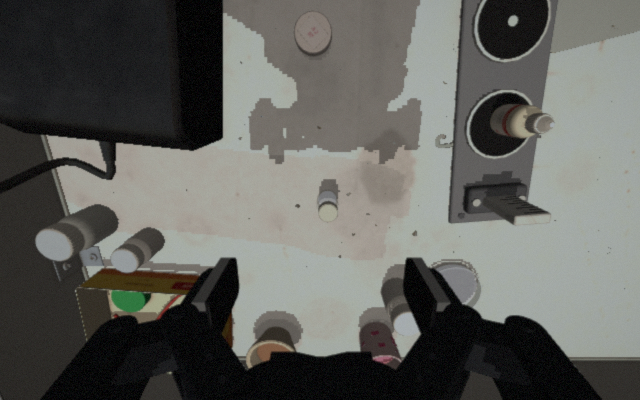

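```bash
python3 - <<'E'
from h import *
s={'tool_rot':[.5,-.5,.5,-.5],'eef_pos':[.5028,-.155,.1145]}
print(ray('wrist',(328,212),.037,s),ray('wrist',(328,203),.0185,s),ray('wrist',(312.5,33),.025,s))
s={'tool_rot':[.5,-.5,.5,-.5],'eef_pos':[.647,-.092,.094]}
print(ray('wrist',(150,291),.037,s),ray('wrist',(159,279),.0185,s),ray('wrist',(103,125),.0225,s))
s={'tool_rot':[.5,-.5,.5,-.5],'eef_pos':[.489,.2315,.151]}
print(ray('wrist',(333,333),.045,s))
E
```

```text
[ 0.5089 -0.1566  0.037 ] [ 0.5094 -0.1553  0.0185] [ 0.4973 -0.0262  0.025 ]
[ 0.5089 -0.1541  0.037 ] [ 0.5063 -0.1552  0.0185] [ 0.4919 -0.0247  0.0225]
[0.5024 0.0803 0.045 ]
```

```bash
python3 -m crank '[{"linear":[0.001,0.02,0.003],"dr":[0,0,0],"hand":0.2},{"linear":[0.001,0.05,0.003],"dr":[0,0,0],"hand":0.2},{"linear":[0.001,0.085,0.003],"dr":[0,0,0],"hand":0.2},{"linear":[0.001,0.1105,0.003],"dr":[0,0,0],"hand":0.2},{"linear":[0.001,0.1105,0.003],"dr":[0,0,0],"hand":0.2},{"linear":[0.001,0.1105,0.003],"dr":[0,0,0],"hand":-1},{"linear":[0.001,0.1105,0.003],"dr":[0,0,0],"hand":-1},{"linear":[0.001,0.1105,0.003],"dr":[0,0,0],"hand":-1},{"linear":[0.001,0.1105,0.003],"dr":[0,0,0],"hand":-1},{"linear":[0.001,0.1105,0.003],"dr":[0,0,0],"hand":-1}]'
```

```text
t: 7.38
eef_pos: [0.5072, -0.1562, 0.0058]
tool_rot: [-0.501, 0.499, -0.499, 0.501]
contact_force: [0.4, 0.3, 4.6]
gripper_width: 0.207
```

```bash
python3 -m crank '[{"linear":[0,-0.035,0],"dr":[0,0,0],"hand":-1},{"linear":[0,-0.075,0],"dr":[0,0,0],"hand":-1},{"linear":[-0.03,-0.095,0.018],"dr":[0,0,0],"hand":-1},{"linear":[-0.064,-0.095,0.039],"dr":[0,0,0],"hand":-1},{"linear":[-0.098,-0.095,0.059],"dr":[0,0,0],"hand":-1},{"linear":[-0.132,-0.095,0.08],"dr":[0,0,0],"hand":-1},{"linear":[-0.166,-0.095,0.1],"dr":[0,0,0],"hand":-1},{"linear":[-0.2,-0.095,0.121],"dr":[0,0,0],"hand":-1},{"linear":[-0.2145,-0.095,0.13],"dr":[0,0,0],"hand":-1},{"linear":[-0.2145,-0.095,0.13],"dr":[0,0,0],"hand":-1}]'
python3 - <<'E'
from h import *
s=bot.get_obs();im=bot.read_camera('wrist');cv2.imwrite('pics/w4.png',im)
s={'tool_rot':[.5,-.5,.5,-.5],'eef_pos':[.6358,.0585,.099]}
for d in bot.place_of('wrist','pad_2_top'): print(d['xy'],d['score'],ray('wrist',d['xy'],.01,s))
E
```

```text
t: 8.22
eef_pos: [0.6379, 0.0654, 0.1002]
tool_rot: [0.504, -0.5, 0.498, -0.498]
contact_force: [0.4, 0.9, 0.1]
gripper_width: 0.211
[317.7, 210.3] 0.79 [0.6335 0.054  0.01  ]
```

View pics/w4.png

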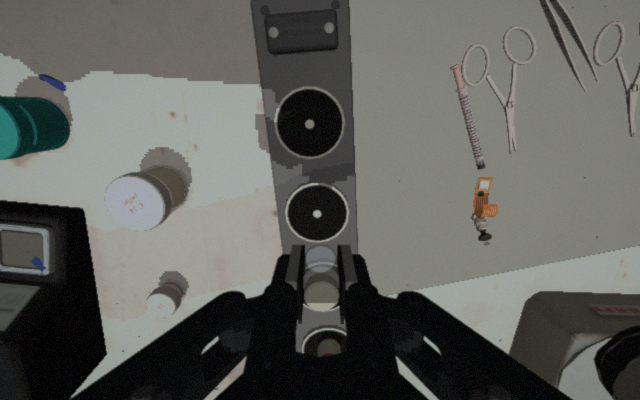

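```bash
python3 -m crank '[{"linear":[0,0,0],"dr":[0,0,0],"hand":-1},{"linear":[0,0,0],"dr":[0,0,0],"hand":-1},{"linear":[0,0,0],"dr":[0,0,0],"hand":-1}]'
python3 - <<'E'
from h import *
for k in range(3):
  s=bot.get_obs();im=bot.read_camera('wrist');print(pose(s)[1])
  s={'tool_rot':[.5,-.5,.5,-.5],'eef_pos':[.6358,.0585,.099]}
  for n in('pad_2_top','pad_1_top','jar_marked_mid','pot_1_mid'):
   for d in bot.place_of('wrist',n)[:1]: print(n,d['xy'],d['score'],ray('wrist',d['xy'],H.get(n,.01),s))
cv2.imwrite('pics/w5.png',im)
E
```

```text
t: 8.57
eef_pos: [0.6354, 0.0566, 0.0996]
tool_rot: [-0.499, 0.5, -0.5, 0.501]
contact_force: [0.3, 0.5, -0.4]
gripper_width: 0.208
[0.6354 0.0566 0.0996]
pad_2_top [317.3, 203.6] 0.84 [0.6332 0.0601 0.01  ]
pad_1_top [311.5, 111.8] 0.84 [0.629  0.1342 0.01  ]
jar_marked_mid [151.7, 186.2] 0.89 [0.5039 0.079  0.0225]
pot_1_mid [166.4, 288.9] 0.9 [ 0.4929 -0.0228  0.0125]
[0.6358 0.0581 0.0994]
pad_2_top [321.2, 204.9] 0.93 [0.6365 0.0589 0.01  ]
pad_1_top [311.8, 111.2] 0.69 [0.6293 0.1347 0.01  ]
jar_marked_mid [154.8, 187.4] 0.97 [0.5061 0.078  0.0225]
pot_1_mid [168.5, 287.5] 0.65 [ 0.4951 -0.0213  0.0125]
[0.6358 0.0585 0.0993]
pad_2_top [319.7, 206.9] 0.68 [0.6352 0.0571 0.01  ]
pad_1_top [311.5, 113.1] 0.72 [0.629  0.1333 0.01  ]
jar_marked_mid [153.2, 191.6] 0.8 [0.5043 0.0746 0.0225]
pot_1_mid [169.5, 293.4] 0.84 [ 0.4949 -0.0278  0.0125]
```

```bash
python3 -m crank '[{"linear":[0,0.03,0],"dr":[0,0,0],"hand":-1},{"linear":[0,0.06,0],"dr":[0,0,0],"hand":-1},{"linear":[0,0.078,0],"dr":[0,0,0],"hand":-1},{"linear":[0,0.0845,0],"dr":[0,0,0],"hand":-1},{"linear":[0,0.0845,0],"dr":[0,0,0],"hand":-1},{"linear":[0,0.0845,0],"dr":[0,0,0],"hand":-1},{"linear":[0,0.0845,0],"dr":[0,0,0],"hand":-1}]' && python3 -m crank '[{"linear":[0,0,0],"dr":[0,0,0],"hand":-0.4},{"linear":[0,0,0],"dr":[0,0,0],"hand":-0.2},{"linear":[0,0,0],"dr":[0,0,0],"hand":0.1},{"linear":[0,0,0],"dr":[0,0,0],"hand":0.4},{"linear":[0,0,0],"dr":[0,0,0],"hand":0.4},{"linear":[0,0,0],"dr":[0,0,0],"hand":0.4},{"linear":[0,-0.03,0],"dr":[0,0,0],"hand":1},{"linear":[0,-0.07,0],"dr":[0,0,0],"hand":1},{"linear":[0,-0.1,0],"dr":[0,0,0],"hand":1},{"linear":[0,-0.1,0],"dr":[0,0,0],"hand":1}]'
```

```text
t: 9.9
eef_pos: [0.6361, 0.0586, 0.0151]
tool_rot: [0.5, -0.5, 0.5, -0.5]
contact_force: [-0.1, 0.3, -0.3]
gripper_width: 0.205
t: 10.73
eef_pos: [0.6402, 0.0591, 0.1218]
tool_rot: [0.503, -0.497, 0.498, -0.502]
contact_force: [1.5, -0.2, 0.4]
gripper_width: 1.0
```

```bash
python3 - <<'E'
from h import *
print(ray('scene',(313,265),.0225),ray('side',(205,192),.0225))
E
python3 -m crank '[{"linear":[-0.005,0,-0.036],"dr":[0,0,0],"hand":0.55},{"linear":[-0.01,0,-0.072],"dr":[0,0,0],"hand":0.55},{"linear":[-0.015,0,-0.108],"dr":[0,0,0],"hand":0.55},{"linear":[-0.0205,0,-0.133],"dr":[0,0,0],"hand":0.55},{"linear":[-0.0205,0,-0.133],"dr":[0,0,0],"hand":0.55},{"linear":[-0.0205,0,-0.133],"dr":[0,0,0],"hand":0.55},{"linear":[-0.0205,0,-0.133],"dr":[0,0,0],"hand":0.55},{"linear":[-0.0205,0,-0.133],"dr":[0,0,0],"hand":0.55}]'
python3 - <<'E'
from h import *
s=bot.get_obs();im=bot.read_camera('wrist');cv2.imwrite('pics/w6.png',im)
for n in('jar_marked_mid','pot_1_mid','vial_clear_mid'):
   for d in bot.cut_out('wrist',n)[:3]: print(n,d['extent'],d['score'])
   for d in bot.place_of('wrist',n)[:2]: print(n,d['xy'],d['score'],ray('wrist',d['xy'],H.get(n,.01),s))
E
```

```text
[0.4118 0.1344 0.0225] [0.4065 0.1317 0.0225]
t: 11.4
eef_pos: [0.5043, 0.0788, 0.115]
tool_rot: [-0.5, 0.499, -0.5, 0.501]
contact_force: [0.3, 0.2, -0.3]
gripper_width: 0.779
jar_marked_mid [166.5, 114.8, 241.4, 171.4] 0.91
jar_marked_mid [290.4, 178.4, 345.3, 239.2] 0.55
jar_marked_mid [205.1, 144.9] 0.84 [0.4122 0.1292 0.0225]
jar_marked_mid [318.6, 206.0] 0.82 [0.5029 0.077  0.0225]
pot_1_mid [296.0, 280.9, 324.1, 320.7] 0.84
pot_1_mid [453.2, 216.1, 492.8, 248.1] 0.29
pot_1_mid [308.4, 297.1] 0.76 [ 0.4923 -0.0238  0.0125]
vial_clear_mid [453.8, 216.9, 493.7, 250.6] 0.77
vial_clear_mid [471.5, 232.6] 0.88 [0.641  0.0497 0.0185]
vial_clear_mid [468.8, 137.7] 0.69 [0.6248 0.1342 0.0185]
```

View pics/w6.png

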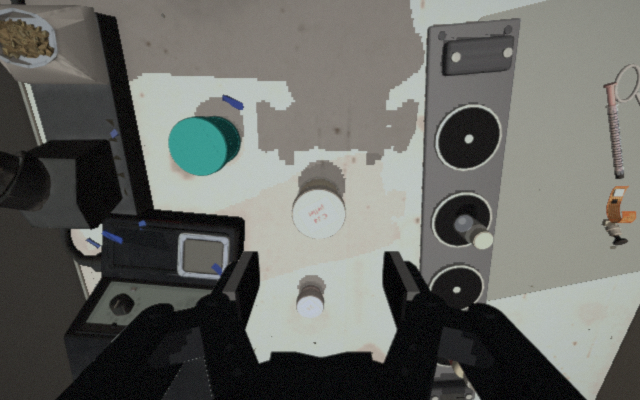

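```bash
python3 -m crank '[{"linear":[0,0.03,0],"dr":[0,0,0],"hand":0.55},{"linear":[0,0.06,0],"dr":[0,0,0],"hand":0.55},{"linear":[0,0.09,0],"dr":[0,0,0],"hand":0.55},{"linear":[0,0.1025,0],"dr":[0,0,0],"hand":0.55},{"linear":[0,0.1025,0],"dr":[0,0,0],"hand":0.55},{"linear":[0,0.1025,0],"dr":[0,0,0],"hand":-0.5},{"linear":[0,0.1025,0],"dr":[0,0,0],"hand":-1},{"linear":[0,0.1025,0],"dr":[0,0,0],"hand":-1},{"linear":[0,0.1025,0],"dr":[0,0,0],"hand":-1},{"linear":[0,0.1025,0],"dr":[0,0,0],"hand":-1}]' 30
```

```text
t: 12.58
eef_pos: [0.5038, 0.0792, 0.0135]
tool_rot: [0.501, -0.499, 0.5, -0.5]
contact_force: [-0.2, 0.0, 4.9]
gripper_width: 0.483
```

```bash
python3 -m crank '[{"linear":[0,-0.035,0],"dr":[0,0,0],"hand":-1},{"linear":[0,-0.07,0],"dr":[0,0,0],"hand":-1},{"linear":[0.015,-0.09,0.022],"dr":[0,0,0],"hand":-1},{"linear":[0.035,-0.09,0.05],"dr":[0,0,0],"hand":-1},{"linear":[0.055,-0.09,0.08],"dr":[0,0,0],"hand":-1},{"linear":[0.075,-0.09,0.11],"dr":[0,0,0],"hand":-1},{"linear":[0.096,-0.09,0.1385],"dr":[0,0,0],"hand":-1},{"linear":[0.096,-0.09,0.1385],"dr":[0,0,0],"hand":-1},{"linear":[0.096,-0.09,0.1385],"dr":[0,0,0],"hand":-1},{"linear":[0.096,-0.09,0.1385],"dr":[0,0,0],"hand":-1}]'
python3 - <<'E'
from h import *
for k in range(2):
  s=bot.get_obs();im=bot.read_camera('wrist');print(pose(s)[1])
  for n in('pad_3_top','pad_2_top'):
   for d in bot.place_of('wrist',n)[:1]: print(n,d['xy'],d['score'],ray('wrist',d['xy'],H.get(n,.01),s))
cv2.imwrite('pics/w7.png',im)
E
```

```text
t: 13.42
eef_pos: [0.6407, -0.0167, 0.1021]
tool_rot: [0.5, -0.5, 0.5, -0.5]
contact_force: [-0.3, 0.7, -0.5]
gripper_width: 0.485
[ 0.6407 -0.0167  0.1021]
pad_3_top [324.2, 203.0] 0.79 [ 0.6438 -0.0156  0.01  ]
pad_2_top [313.6, 113.7] 0.59 [0.6354 0.0576 0.01  ]
[ 0.6404 -0.0157  0.1024]
pad_3_top [324.8, 206.4] 0.89 [ 0.6441 -0.0178  0.01  ]
pad_2_top [312.3, 115.1] 0.81 [0.634  0.0576 0.01  ]
```

View pics/w7.png

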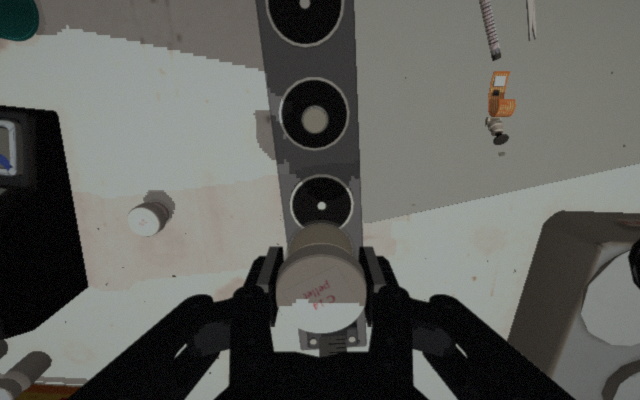

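```bash
python3 -m crank '[{"linear":[0,0.03,0.0005],"dr":[0,0,0],"hand":-1},{"linear":[0,0.06,0.0005],"dr":[0,0,0],"hand":-1},{"linear":[0,0.074,0.0005],"dr":[0,0,0],"hand":-1},{"linear":[0,0.0795,0.0005],"dr":[0,0,0],"hand":-1},{"linear":[0,0.0795,0.0005],"dr":[0,0,0],"hand":-1},{"linear":[0,0.0795,0.0005],"dr":[0,0,0],"hand":-1},{"linear":[0,0.0795,0.0005],"dr":[0,0,0],"hand":-1}]' && python3 -m crank '[{"linear":[0,0,0],"dr":[0,0,0],"hand":0.1},{"linear":[0,0,0],"dr":[0,0,0],"hand":0.3},{"linear":[0,0,0],"dr":[0,0,0],"hand":0.6},{"linear":[0,0,0],"dr":[0,0,0],"hand":0.8},{"linear":[0,0,0],"dr":[0,0,0],"hand":0.8},{"linear":[0,0,0],"dr":[0,0,0],"hand":0.8},{"linear":[0,-0.03,0],"dr":[0,0,0],"hand":0.8},{"linear":[0,-0.07,0],"dr":[0,0,0],"hand":0.8},{"linear":[0,-0.092,0],"dr":[0,0,0],"hand":0.8},{"linear":[0,-0.092,0],"dr":[0,0,0],"hand":0.8}]'
```

```text
t: 14.3
eef_pos: [0.6421, -0.0168, 0.0233]
tool_rot: [0.5, -0.5, 0.5, -0.5]
contact_force: [-0.4, -0.8, -0.3]
gripper_width: 0.483
t: 15.13
eef_pos: [0.6456, -0.017, 0.1207]
tool_rot: [0.502, -0.497, 0.498, -0.502]
contact_force: [0.5, 0.1, -0.1]
gripper_width: 0.901
```

```bash
python3 -m crank '[{"linear":[0.002,0,-0.036],"dr":[0,0,0],"hand":0.2},{"linear":[0.004,0,-0.072],"dr":[0,0,0],"hand":0.2},{"linear":[0.006,0,-0.108],"dr":[0,0,0],"hand":0.2},{"linear":[0.0075,0,-0.135],"dr":[0,0,0],"hand":0.2},{"linear":[0.0075,0,-0.148],"dr":[0,0,0],"hand":0.2},{"linear":[0.0075,0,-0.148],"dr":[0,0,0],"hand":0.2},{"linear":[0.0075,0,-0.148],"dr":[0,0,0],"hand":0.2},{"linear":[0.0075,0,-0.148],"dr":[0,0,0],"hand":0.2}]'
python3 - <<'E'
from h import *
for k in range(3):
  s=bot.get_obs();im=bot.read_camera('wrist');print(pose(s)[1])
  for d in bot.place_of('wrist','pot_1_mid')[:1]: print(d['xy'],d['score'],ray('wrist',d['xy'],.0125,s))
cv2.imwrite('pics/w8.png',im)
E
```

```text
t: 15.8
eef_pos: [0.4951, -0.0243, 0.1149]
tool_rot: [0.5, -0.5, 0.5, -0.5]
contact_force: [0.5, 0.5, -0.7]
gripper_width: 0.602
[ 0.4951 -0.0243  0.1149]
[317.1, 202.4] 0.68 [ 0.4923 -0.0263  0.0125]
[ 0.4952 -0.0243  0.1148]
[316.6, 202.0] 0.93 [ 0.4919 -0.0259  0.0125]
[ 0.4947 -0.0244  0.1147]
[319.6, 203.4] 0.65 [ 0.494  -0.0273  0.0125]
```

View pics/w8.png

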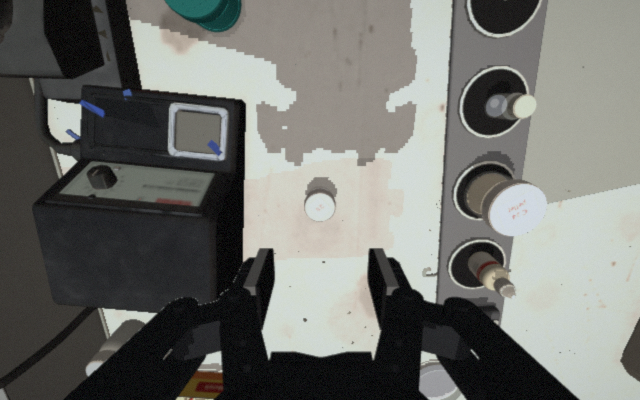

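```bash
python3 -m crank '[{"linear":[0.001,0.035,0],"dr":[0,0,0],"hand":0.2},{"linear":[0.001,0.07,0],"dr":[0,0,0],"hand":0.2},{"linear":[0.001,0.1,0],"dr":[0,0,0],"hand":0.2},{"linear":[0.001,0.1105,0],"dr":[0,0,0],"hand":0.2},{"linear":[0.001,0.1105,0],"dr":[0,0,0],"hand":0.2},{"linear":[0.001,0.1105,0],"dr":[0,0,0],"hand":-0.5},{"linear":[0.001,0.1105,0],"dr":[0,0,0],"hand":-1},{"linear":[0.001,0.1105,0],"dr":[0,0,0],"hand":-1},{"linear":[0.001,0.1105,0],"dr":[0,0,0],"hand":-1},{"linear":[0.001,0.1105,0],"dr":[0,0,0],"hand":-1}]' 25
```

```text
t: 16.93
eef_pos: [0.4952, -0.0255, 0.0058]
tool_rot: [-0.501, 0.499, -0.499, 0.501]
contact_force: [-1.4, -0.1, 7.9]
gripper_width: 0.305
```

```bash
python3 -m crank '[{"linear":[0,-0.035,0],"dr":[0,0,0],"hand":-1},{"linear":[0,-0.07,0],"dr":[0,0,0],"hand":-1},{"linear":[-0.025,-0.09,0.021],"dr":[0,0,0],"hand":-1},{"linear":[-0.053,-0.09,0.045],"dr":[0,0,0],"hand":-1},{"linear":[-0.08,-0.09,0.068],"dr":[0,0,0],"hand":-1},{"linear":[-0.107,-0.09,0.091],"dr":[0,0,0],"hand":-1},{"linear":[-0.135,-0.09,0.115],"dr":[0,0,0],"hand":-1},{"linear":[-0.1585,-0.09,0.135],"dr":[0,0,0],"hand":-1},{"linear":[-0.1585,-0.09,0.135],"dr":[0,0,0],"hand":-1},{"linear":[-0.1585,-0.09,0.135],"dr":[0,0,0],"hand":-1}]'; python3 -m crank '[{"linear":[0,0,0],"dr":[0,0,0],"hand":-1},{"linear":[0,0,0],"dr":[0,0,0],"hand":-1},{"linear":[0,0,0],"dr":[0,0,0],"hand":-1}]'
python3 - <<'E'
from h import *
for k in range(3):
  s=bot.get_obs();im=bot.read_camera('wrist');print(pose(s)[1])
  for d in bot.place_of('wrist','pad_1_top')[:1]: print(d['xy'],d['score'],ray('wrist',d['xy'],.01,s))
cv2.imwrite('pics/w9.png',im)
E
```

```text
t: 17.77
eef_pos: [0.6293, 0.1353, 0.0946]
tool_rot: [0.501, -0.5, 0.499, -0.499]
contact_force: [-0.1, -1.4, -0.9]
gripper_width: 0.303
t: 18.02
eef_pos: [0.6283, 0.1313, 0.0945]
tool_rot: [-0.499, 0.5, -0.5, 0.501]
contact_force: [-1.2, -0.3, -0.9]
gripper_width: 0.301
[0.6283 0.1313 0.0945]
[321.8, 205.0] 0.7 [0.6294 0.1332 0.01  ]
[0.6285 0.1318 0.0945]
[324.4, 207.5] 0.69 [0.6318 0.1315 0.01  ]
[0.6286 0.1323 0.0945]
[322.7, 206.2] 0.66 [0.6305 0.1332 0.01  ]
```

View pics/w9.png

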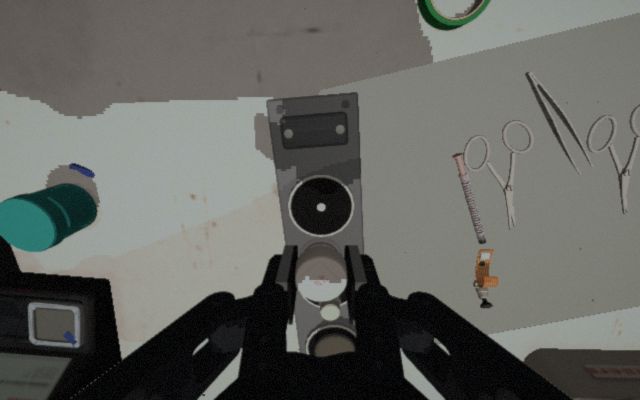

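```bash
python3 -m crank '[{"linear":[0,0.03,0.0007],"dr":[0,0,0],"hand":-1},{"linear":[0,0.06,0.0007],"dr":[0,0,0],"hand":-1},{"linear":[0,0.074,0.0007],"dr":[0,0,0],"hand":-1},{"linear":[0,0.0795,0.0007],"dr":[0,0,0],"hand":-1},{"linear":[0,0.0795,0.0007],"dr":[0,0,0],"hand":-1},{"linear":[0,0.0795,0.0007],"dr":[0,0,0],"hand":-1},{"linear":[0,0.0795,0.0007],"dr":[0,0,0],"hand":-1}]' && python3 -m crank '[{"linear":[0,0,0],"dr":[0,0,0],"hand":-0.2},{"linear":[0,0,0],"dr":[0,0,0],"hand":0.1},{"linear":[0,0,0],"dr":[0,0,0],"hand":0.4},{"linear":[0,0,0],"dr":[0,0,0],"hand":0.6},{"linear":[0,0,0],"dr":[0,0,0],"hand":0.6},{"linear":[0,0,0],"dr":[0,0,0],"hand":0.6},{"linear":[0,-0.03,0],"dr":[0,0,0],"hand":0.6},{"linear":[0,-0.07,0],"dr":[0,0,0],"hand":0.6},{"linear":[0,-0.11,0],"dr":[0,0,0],"hand":0.6},{"linear":[0,-0.15,0],"dr":[0,0,0],"hand":0.6}]' && python3 -m crank '[{"linear":[0.03,-0.03,-0.03],"dr":[0,0,0],"hand":0.6},{"linear":[0.06,-0.05,-0.06],"dr":[0,0,0],"hand":0.6},{"linear":[0.09,-0.05,-0.08],"dr":[0,0,0],"hand":0.6},{"linear":[0.12,-0.05,-0.1],"dr":[0,0,0],"hand":0.6},{"linear":[0.13,-0.05,-0.12],"dr":[0,0,0],"hand":0.6},{"linear":[0.13,-0.05,-0.12],"dr":[0,0,0],"hand":0.6},{"linear":[0.13,-0.05,-0.12],"dr":[0,0,0],"hand":0.6},{"linear":[0.13,-0.05,-0.12],"dr":[0,0,0],"hand":0.6}]'
python3 - <<'E'
from h import *
a=np.linspace(0,2*np.pi,60);out=[]
it=[(.6295,.133,.014,.025),(.6357,.0587,.0095,.037),(.6417,-.017,.022,.045),(.6473,-.092,.012,.04)]
for c,(x0,y0,w,h) in(('side',(270,100,133,133)),('scene',(215,125,133,133))):
    im=bot.read_camera(c);cv2.imwrite(f'pics/{c}9.png',im)
    f=4.5;im=cv2.resize(im[y0:y0+h,x0:x0+w],None,fx=f,fy=f,interpolation=cv2.INTER_CUBIC)
    for x,y,r,h in it:
        for rr,z,col in((.028,.01,(0,255,255)),(r,.01+h,(0,255,0))):
            P=np.array([(proj(c,(x+rr*np.cos(t),y+rr*np.sin(t),z))-(x0,y0)+.5)*f for t in a]).astype(int);cv2.polylines(im,[P],True,col,1)
    out.append(cv2.resize(im,(400,400)))
cv2.imwrite('pics/fin.png',np.hstack(out))
cv2.imwrite('pics/wf.png',bot.read_camera('wrist'))
for n in('white_bottle_mid',):
    for c in('side',): print(n,[(d['xy'],d['score']) for d in bot.place_of(c,n)[:1]])
E
```

```text
t: 18.9
eef_pos: [0.6299, 0.1331, 0.0152]
tool_rot: [0.5, -0.5, 0.5, -0.5]
contact_force: [-0.9, 0.4, 0.5]
gripper_width: 0.299
t: 19.73
eef_pos: [0.629, 0.1329, 0.1662]
tool_rot: [-0.5, 0.5, -0.5, 0.5]
contact_force: [0.9, -0.3, -0.3]
gripper_width: 0.805
t: 20.4
eef_pos: [0.5102, 0.0038, 0.2152]
tool_rot: [0.501, -0.5, 0.5, -0.5]
contact_force: [0.8, 0.4, 0.3]
gripper_width: 0.801
white_bottle_mid [([415.1, 282.9], 0.92)]
```

View pics/fin.png

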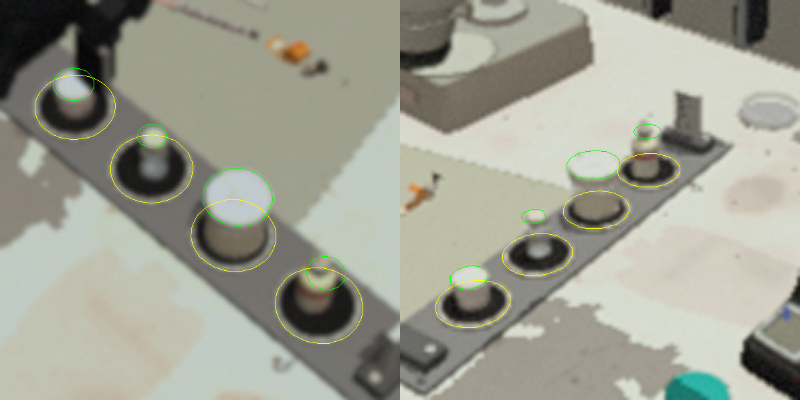

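```bash
python3 - <<'E'
from h import *
im=cv2.imread('pics/wf.png');x0,y0=340,60
s={'tool_rot':[.5,-.5,.5,-.5],'eef_pos':[.5097,.003,.2145]}
R,t=pose(s);p=bot.camera_params('wrist');E=np.linalg.inv(np.array(p['hand_eye']));K=np.array(p['K'])
def pw(X):
    c=E[:3,:3]@(R.T@(np.array(X)-t))+E[:3,3];u=K@c;return u[:2]/u[2]
f=3;c=cv2.resize(im[y0:y0+260-60,x0:x0+200],None,fx=f,fy=f,interpolation=cv2.INTER_CUBIC)
a=np.linspace(0,2*np.pi,60)
for x,y,r,h in[(.6295,.133,.014,.025),(.6357,.0587,.0095,.037),(.6417,-.017,.022,.045),(.6473,-.092,.012,.04)]:
    for rr,z,col in((.028,.01,(0,255,255)),(r,.01+h,(0,255,0)),(min(r,.02),.01,(255,255,0))):
        P=np.array([(pw((x+rr*np.cos(q),y+rr*np.sin(q),z))-(x0,y0)+.5)*f for q in a]).astype(int);cv2.polylines(c,[P],True,col,1)
cv2.imwrite('pics/wfc.png',c)
E
```

```text
(no output)
```

View pics/wfc.png

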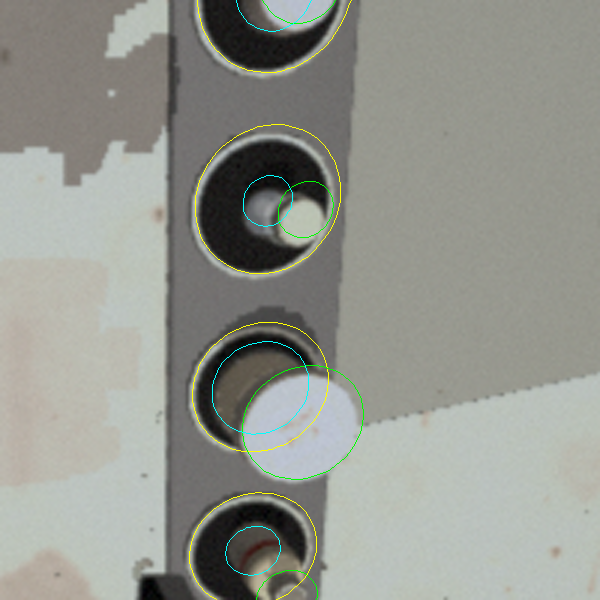

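```bash
python3 -c "
from station import bot
print(bot.hand_in(), bot.get_obs()['t'])"
```

```text
the job is handed in; nothing more can be done
the job is handed in; nothing more can be done
```

All four containers are on their pads, and I handed the job in about 21 s into the 88 s limit. The gauge stands at the right end, so the order by height is:
- **Pad 4 (next to the gauge):** dropper bottle
- **Pad 3:** large-lidded jar
- **Pad 2:** clear vial
- **Pad 1 (farthest):** squat pot

**Last checks:** I compared the expected positions with the side, scene and wrist pictures. All four stood upright and released, with the gripper clear of them. The jar, vial and pot looked centred to within 1–2 mm. The dropper bottle sits about 2–2.5 mm off centre along the row, towards pad 3, and I left it there. In the side picture the white bottle was detected within about 1 pixel of where it started, and I saw no large contact forces in the readings.

**Disagreements:**
- **Dropper bottle:** the network's point for it on the pad was up to 15 mm off. In the picture that point was not on the bottle's middle, so I relied on the picture overlay.
- **Final wrist overlay:** the drawn circles were shifted slightly against the pads and the containers alike. I took that as an error in the arm pose I used, not a placing error.

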